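# Load the third gap of the tub rack

### The arm

A 6-joint arm with a two-finger parallel gripper is mounted at the origin on a cart in front of the work surface, level with it; the furniture and walls round the work are solid. World frame = base frame: x ahead of the robot, y to its left, z up, the work surface at z = 0. Lengths are in m, angles in rad, forces in N, time in s.
With the tool pointing down it reaches from about 0.4 to 0.825 m from the base axis. Payload 7 kg.
Tool frame: the origin (TCP) lies at the very end of the fingers, on their centre line; the grasp point (between the pads) lies 19 mm behind it (manip.hold_point_z is the distance from the TCP to the grasp point, in m); z points along the fingers, y is the line along which they close (so a half turn about z gives the same grasp; the last joint's range is limited). The gripper opens to 88 mm and grips with 3 to 60 N. Pads are 19 mm wide; open, the fingers measure 130 mm over their backs; the gripper's body (78 mm by 193 mm) begins 47 mm behind the grasp point.
Start: joints at [-0.981, 0.359, 0.012, 0, -1.224, -0.288], TCP at [0.201, -0.644, 0.227] pointing down, gripper open.
Joint ranges: [-3.07, 3.07], [-1.43, 2.12], [-1.02, 1.25], [-3.03, 1.67], [-3.05, -0], [-3.03, 3.03]. Speed limits (rad/s): [2.39, 2.39, 3.01, 3.14, 3.14, 3.14].

### API

Orientations are given as a rotation vector (axis times angle).
In Python, from bench import manip, eoat, kinematics, viewer gives the robot as it stands. The module is installed in compiled form; this text tells all that it offers. Calls block until the motion is done:
- manip.goto(position, orientation): joint-space move of the TCP to a pose.
- manip.movel(position, frame=None, max_speed=0.15, max_force=None): straight line of the TCP; frame=None keeps the orientation; max_speed is the mean speed in m/s. With max_force (N) it stops when the force on the tool has changed by that much, and returns True; else False.
- manip.move_j(angles): joint-space move.
- eoat.gripper_to(opening, grasp_force=None): finger opening in m; grasp_force is the grip in N (None keeps the last); returns when the fingers have stopped.
- manip.wait(seconds).
- kinematics.solve_ik(position, orientation): joint angles nearest the present ones, or None.
- viewer.camera(name): name is "scene" or "top"; returns the picture (480x640x3 uint8, blue, green, red); there is no depth.
- viewer.camera_info(name): a dict with "fov_y" (degrees; the focal length in pixels is half the picture's height over the tangent of half this angle, whatever the lens; pixels are square), "cx", "cy" (the principal point, pixels), "k1" (the pictures are not rectified: a ray, as slopes to the right and down, at radius r is drawn at 1 + k1 r^2 times it, then the intrinsics apply), "world_from_camera" (4x4, takes a point from camera to world coordinates). Camera axes: x right, y down, z forward; pixel columns grow to the right and rows downward; lengths in m; the calibration is good to about 2 mm. A picture is of the moment at which its call begins. camera_info takes no time and is no camera call.
A pose or a line that the arm cannot do raises manip.PlanningError and nothing moves.
- manip.sign_off(): hands the job in; it is judged then, once.
Readings, each from a call of its own:
- manip.get_t(): time.
- manip.get_joint_positions(): joint angles.
- manip.get_joint_vel(): joint speeds.
- manip.get_tau(): joint torques, N m.
- manip.get_eef_pos(): TCP position.
- manip.get_orientation(): TCP orientation.
- manip.get_contact_force(): force on the tool from outside, world axes, zero at the start.
- manip.get_moment(): the same for the moment, N m.
- manip.get_width(): finger opening in m.
- manip.get_grasp_force(): force on a finger pad.
Only numpy, scipy, OpenCV 4.12 (cv2) and the standard library are available. Lean on these libraries where they do the work, as an engineer would, in place of code of your own. Each camera call takes 0.05 s, during which the arm holds its last target. There are 200 camera calls.

### The job

With a fingertip, run the fixings tub that stands on the rack's loading track along the rail, past the first and second gaps counted from the left, to the third gap, and push it in there past the spring catches until it is fully home against the back board. Only push the tub, upright on the rack floor: do not pinch, lift or tip it, do not let it into another gap, and leave everything else where it is.

Things in the scene. Friction and masses are not known exactly. Their poses are not given: they have to be found in the camera images.
- rack: Low plywood tub rack, fixed, 172 x 434 mm, on the bench, its open side to the robot. Origin on the bench below the rail's front line, midway between second and third gap; x points into the gaps (away from the robot), y along the rail to the left, z up. All mm figures in the other entries for the rack are in this frame. Its floor is 6 mm thick; back board face at x = 70, top at z = 60.
- rail_end (a point): Left end of the rail (x 0, y 258, z 48). The rail: a plain solid block from here to y = 168, then five dividers 17 mm thick with rounded noses at x = 0, centred at y = 160, 80, 0, -80, -160, tops at z = 48. Between them four gaps, 63 mm wide, 70 mm deep to the back board, first to fourth from the left centred at y = 120, 40, -40, -120.
- track_end (a point): Middle of the loading track's floor at its open left end (x -34, y 258, z 6). The track runs along the front of the rail, x = -68 to 0, down to y = -151, where a cheek (top z = 36) closes it. Its front edge is a low aluminium lip, x = -78 to -68, top at z = 18.
- catch (a point): Tip of one spring catch in the third gap (x 23, y -13.5, z 30). In every gap an upright steel roller like it (14 mm across, 16 tall, on a spring) stands 5 mm out of either side wall, 23 mm behind the rail's front line. A tub pushed past them (4 to 10 N) snaps in behind and then meets the back board.
- tub_mid (a point): Centre, half-way up, 39 mm above the bench, of the tub to be moved; z is its axis, up. Closed round white tub 66 mm tall, 60 mm across, 64 mm at the lid rim (top 12 mm), about 0.15 kg, loose on the rack floor in the loading track, left of the second gap's middle; the only tub on the track. Home in a gap its centre is at x = 40 mm in the rack's frame.
- stored_tub: A like white tub standing already home in the first or in the fourth gap; origin under its middle. To be left alone.
- glue_bottle: Small white bottle, 25 mm in diameter, 80 mm tall, standing in the other of these two gaps; origin under its middle. To be left alone.
- travel_mug: Red travel mug with black lid and handle, 74 x 98 x 164 mm, standing on the bench left of the rack; origin under its middle. To be left alone.
- lidded_tub: Larger white lidded tub, 87 mm in diameter, 88 mm tall, standing on the bench left of the rack; origin under its middle. To be left alone.

How it is judged:
By the outcome, as a careful person would: the job done as asked, in the order asked, and still so for the second after the job is handed in, with the robot touching nothing.
It also fails if it takes over 51 s, if anything falls off the work surface, if the arm or the gripper's body presses on something with over 40 N, if the wrist force passes 120 N, or if a joint passes its speed limit or range.

## Working session

There is one attempt and no reset: what is moved stays moved. The work goes in short steps, each a Python script; the robot and the scene stay as the last script left them, time stands still between calls to the robot, and variables do not carry over. Pictures are saved under pics/ and viewed, at most 10 in all, crops included, and the job is handed in when it is done.

```bash
mkdir -p pics; python3 - <<'E'
from bench import manip, viewer
import cv2
for n in("scene","top"):
    cv2.imwrite(f"pics/{n}0.png",viewer.camera(n)); print(n,viewer.camera_info(n))
print(manip.get_t(),manip.get_eef_pos(),manip.get_orientation())
E
```

```text
scene {'fov_y': 45.85528832910271, 'cx': 315.05942220224887, 'cy': 233.1267506338783, 'k1': -0.09548950265175633, 'world_from_camera': array([[-0.50540512, -0.54006701,  0.67297347, -0.32711456],
       [-0.86288157,  0.31726001, -0.39342279,  0.69685062],
       [-0.0010329 , -0.77953429, -0.6263587 ,  0.88285097],
       [ 0.        ,  0.        ,  0.        ,  1.        ]])}
top {'fov_y': 50.67262362599218, 'cx': 316.6004445535265, 'cy': 242.09353679813466, 'k1': 0.030514462104842134, 'world_from_camera': array([[-0.00744151, -0.9936323 ,  0.11242543,  0.39212145],
       [-0.99989574,  0.00878507,  0.01146   ,  0.19039432],
       [-0.01237469, -0.11232843, -0.99359408,  1.37550212],
       [ 0.        ,  0.        ,  0.        ,  1.        ]])}
0.1 [ 0.20048301 -0.64408759  0.2257028 ] [ 4.72076237e-01 -3.10552805e+00 -2.27922658e-03]
```

View pics/scene0.png

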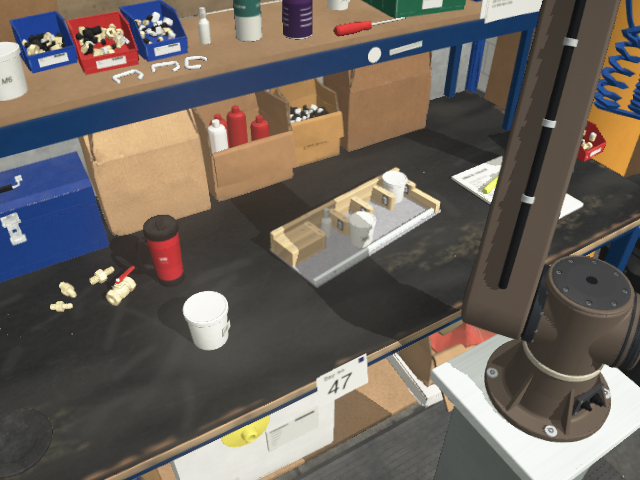

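View pics/top0.png

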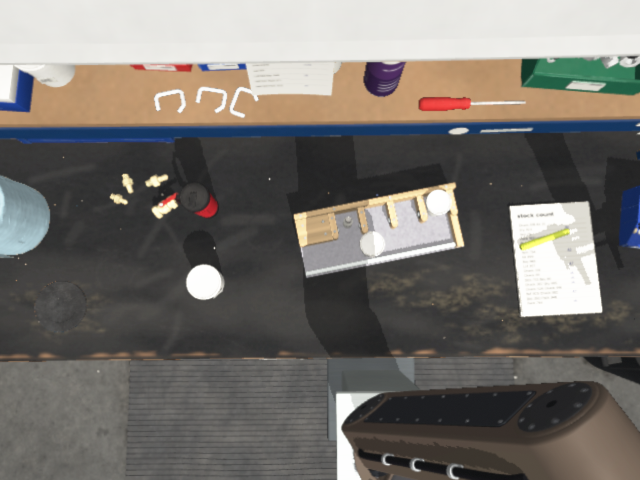

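The rack is at about (380,230) in the top view. The glue bottle is in gap 1 (348,219), the stored tub in gap 4 (438,202), and the tub to move is on the track at (372,243). I'll enlarge both views next.

```bash
python3 - <<'E'
import cv2
a=cv2.imread("pics/top0.png")[175:285,285:475]
cv2.imwrite("pics/topc.png",cv2.resize(a,None,fx=4,fy=4,interpolation=cv2.INTER_CUBIC))
a=cv2.imread("pics/scene0.png")[160:290,260:450]
cv2.imwrite("pics/scenec.png",cv2.resize(a,None,fx=4,fy=4,interpolation=cv2.INTER_CUBIC))
E
```

```text
(no output)
```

View pics/topc.png

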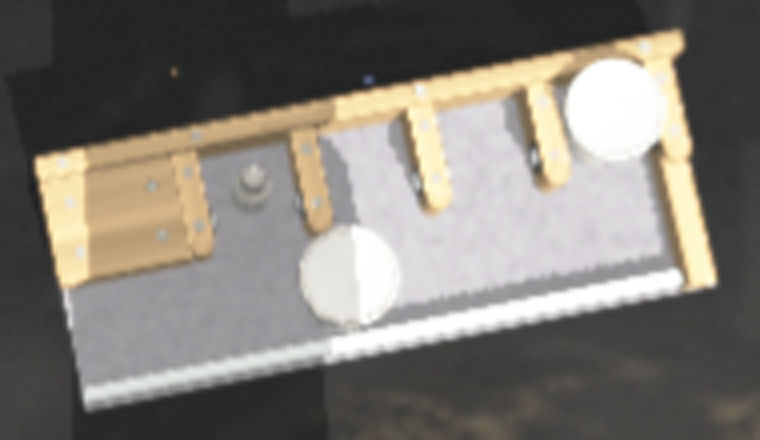

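View pics/scenec.png

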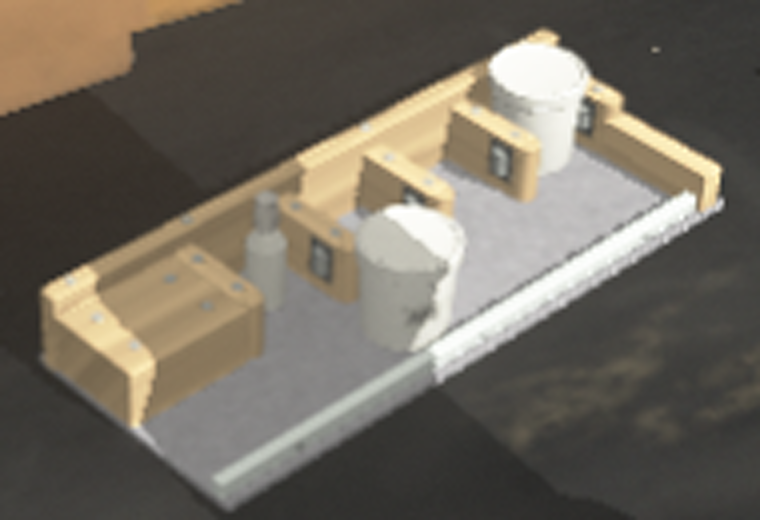

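In the top crop the divider noses are at (318,230), (435,212) and (553,186), the rail's left corner at (62,286), and the tub lid centre at (350,275). The stored tub's lid is at (615,109). The scene crop shows the same features. I'll fit the pose from both views.

```bash
cat > h.py <<'E'
import numpy as np
from bench import viewer
from scipy.optimize import least_squares
def proj(n,P):
    i=viewer.camera_info(n); T=np.linalg.inv(i["world_from_camera"]); f=240/np.tan(np.radians(i["fov_y"]/2))
    q=np.atleast_2d(P)@T[:3,:3].T+T[:3,3]; s=q[:,:2]/q[:,2:]; s=s*(1+i["k1"]*(s**2).sum(1,keepdims=True))
    return s*f+[i["cx"],i["cy"]]
def w(p,L): # rack (m) -> world
    L=np.atleast_2d(L); c,s=np.cos(p[2]),np.sin(p[2])
    return np.c_[p[0]+c*L[:,0]-s*L[:,1],p[1]+s*L[:,0]+c*L[:,1],L[:,2]]
def px(c,o): return (np.array(c)+.5)/4-.5+o
E
python3 - <<'E'
from h import *
L=np.array([[0,258,48],[0,80,48],[0,0,48],[0,-80,48],[40,-120,72],[-78,258,18]])/1e3
t=px([[62,286],[318,230],[435,212],[553,186],[615,109],[86,408]],[285,175])
s=px([[133,378],[352,245],[447,205],[537,150],[540,75],[222,488]],[260,160])
r=lambda p:np.r_[proj("top",w(p,L))-t,proj("scene",w(p,L))-s]
f=least_squares(lambda p:r(p).ravel(),[.6,.1,.1],loss="soft_l1"); p=f.x; print(p,r(p).round(1).tolist())
tt=px([350,275],[285,175]);ts=px([412,235],[260,160])
for a,b in((1,0),(0,1),(1,1)):
    g=least_squares(lambda q:np.r_[a*(proj("top",w(p,[*q,.072]))-tt)[0],b*(proj("scene",w(p,[*q,.072]))-ts)[0]],[-.03,.06]); print(g.x,g.fun)
np.save("pose.npy",p)
E
```

```text
[0.58023103 0.00124687 0.19141904] [[-2.0, 0.3], [0.2, 1.0], [0.6, -0.5], [0.9, 0.0], [-1.1, -0.1], [-1.8, -0.6], [-0.6, -0.1], [1.7, 1.1], [1.1, -1.9], [0.4, -0.4], [-0.6, -1.6], [0.1, 0.1]]
[-0.03282654  0.0682776 ] [ 0.00000000e+00 -2.84217094e-14  0.00000000e+00 -0.00000000e+00]
[-0.03253059  0.06890217] [-0.00000000e+00 -0.00000000e+00  5.68434189e-14  5.68434189e-14]
[-0.03262368  0.06857186] [-0.12811865 -0.05398203  0.12689396 -0.03811892]
```

```bash
cat >> h.py <<'E'
from bench import manip, eoat, kinematics
from scipy.spatial.transform import Rotation as Ro
import cv2
p=np.load("pose.npy")
def ori(d,tilt=12,sgn=1):  # d: push direction in rack frame
    c,s=np.cos(p[2]),np.sin(p[2]); d=np.array([c*d[0]-s*d[1],s*d[0]+c*d[1],0]); d/=np.linalg.norm(d)
    t=np.radians(tilt); u=np.array([0,0,1.])
    z=d*np.sin(t)-u*np.cos(t); x=sgn*(d*np.cos(t)+u*np.sin(t))
    return Ro.from_matrix(np.c_[x,np.cross(z,x),z]).as_rotvec()
def W(x,y,z): return w(p,[x/1e3,y/1e3,z/1e3])[0]
def rack(P): # world -> rack mm
    c,s=np.cos(p[2]),np.sin(p[2]); a=np.array(P)-[p[0],p[1],0]; return (np.array([c*a[0]+s*a[1],-s*a[0]+c*a[1],a[2]])*1e3).round(1)
D1=(-np.sin(np.radians(8)),-np.cos(np.radians(8))); D2=(1,0)
E
python3 - <<'E'
from h import *
for sg in(1,-1):
    for q,d in(((-35,122,150),D1),((-35,0,30),D1),((-90,-40,100),D2),((0,-40,30),D2)):
        j=kinematics.solve_ik(W(*q),ori(d,12,sg)); print(sg,q,None if j is None else np.round(j,2))
E
```

```text
1 (-35, 122, 150) [ 0.7   0.23 -0.45  0.2  -1.02 -0.76]
1 (-35, 0, 30) [ 0.48  0.37 -0.63  0.31 -0.68 -0.67]
1 (-90, -40, 100) [ 0.3   0.09 -0.71  0.04 -0.56  1.43]
1 (0, -40, 30) [ 0.28  0.33 -0.61  0.04 -0.43  1.44]
-1 (-35, 122, 150) [ 0.7   0.23 -0.45  0.2  -1.02  2.38]
-1 (-35, 0, 30) [ 0.48  0.37 -0.63  0.31 -0.68  2.47]
-1 (-90, -40, 100) [ 0.3   0.09 -0.71  0.04 -0.56 -1.71]
-1 (0, -40, 30) [ 0.28  0.33 -0.61  0.04 -0.43 -1.7 ]
```

```bash
python3 - <<'E'
from h import *
eoat.gripper_to(0.0)
manip.goto(W(-33,120,170),ori(D1))
manip.movel(W(-33,120,30),max_speed=.1,max_force=8)
print(rack(manip.get_eef_pos()),manip.get_contact_force(),manip.get_t())
cv2.imwrite("pics/s1.png",viewer.camera("scene")[130:300,240:467])
a=cv2.imread("pics/s1.png");b=viewer.camera("top")[165:295,280:480]
cv2.imwrite("pics/c1.png",np.hstack([cv2.resize(a,(400,300),interpolation=2),cv2.resize(b,(400,300),interpolation=2)]))
E
```

```text
[-32.7 120.2  30.5] [ 0.36116646 -0.22884341 -0.53582651] 5.9917
```

View pics/c1.png

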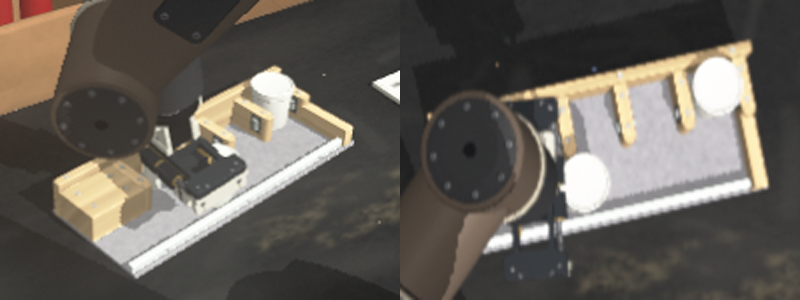

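The fingers are down left of the tub, which hasn't been touched: its lid is still at (587,182) in the right half. Next I push it along, stopping a bit short of the third gap.

```bash
python3 - <<'E'
from h import *
for y in (90,50,9):
    r=manip.movel(W(-33,y,30),max_speed=.04,max_force=8)
    print(r,rack(manip.get_eef_pos()),manip.get_contact_force().round(2),manip.get_t())
    if r: break
b=viewer.camera("top")[165:295,280:480]
cv2.imwrite("pics/c2.png",cv2.resize(b,(800,520),interpolation=2))
E
```

```text
False [-33.2  89.8  29.9] [-0.07 -0.25 -0.  ] 6.9917
False [-32.8  50.2  30.1] [ 0.64  1.43 -0.04] 8.1417
False [-31.6   9.4  30.5] [2.73 3.35 0.83] 9.3167
```

View pics/c2.png

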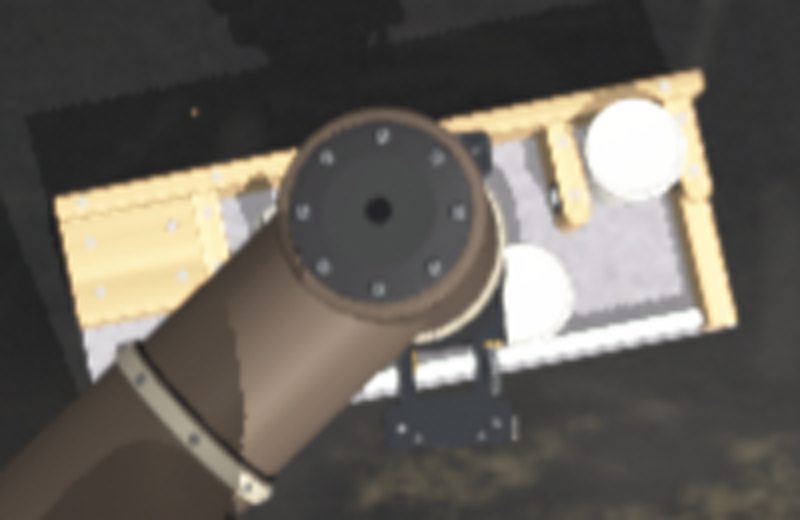

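The tub's right edge is at (573,300), so its centre is near (523,296), just left of gap 3's middle and against the lip. The side force is higher than I expected, so I'll back off and look with the view clear.

```bash
python3 - <<'E'
from h import *
manip.movel(W(-33,30,30),max_speed=.1)
print(manip.get_contact_force().round(2))
manip.movel(W(-33,40,110),max_speed=.15)
manip.goto(W(-150,120,150),ori(D1))
print(manip.get_t(),manip.get_contact_force().round(2))
b=viewer.camera("top")[165:295,280:480];a=viewer.camera("scene")[160:290,260:460]
cv2.imwrite("pics/c3.png",np.hstack([cv2.resize(a,(400,260),interpolation=2),cv2.resize(b,(400,260),interpolation=2)]))
cv2.imwrite("pics/c3t.png",cv2.resize(b,(800,520),interpolation=2))
E
```

```text
[-0.1   0.09 -0.05]
11.05 [-0.1  -0.23 -1.28]
```

View pics/c3.png

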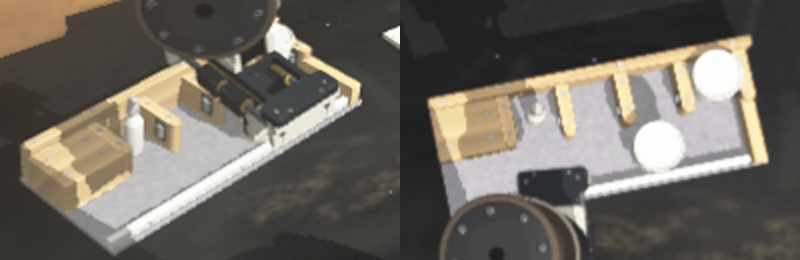

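View pics/c3t.png

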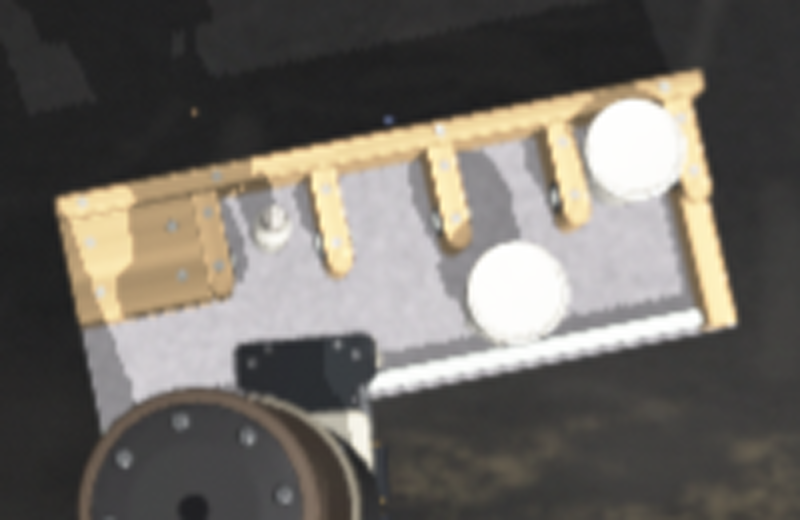

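Clear view: the tub's lid centre is at (518,292) and the stored tub's at (634,149). Noses are at (344,275), (458,249) and (577,228). I'll compute the tub's position both relative to the stored tub and from the fitted pose.

```bash
python3 - <<'E'
from h import *
def inv(c,z): 
    t=px(c,[280,165]); return least_squares(lambda q:(proj("top",w(p,[*q,z]))-t)[0],[0,0]).x*1e3
for c,z in(((518,292),.072),((634,149),.072),((344,275),.048),((458,249),.048),((577,228),.048),((80,326),.048),((736,326),.036)): print(c,inv(c,z).round(1))
E
```

```text
(518, 292) [-37.2 -28.3]
(634, 149) [  39.3 -122.1]
(344, 275) [-1.3 76.7]
(458, 249) [ 0.6 -0.5]
(577, 228) [ -1.3 -80.1]
(80, 326) [1.000e-01 2.539e+02]
(736, 326) [ -84.7 -170.6]
```

```bash
python3 - <<'E'
from h import *
a=np.radians(3); D=(-np.sin(a),-np.cos(a)); o=ori(D)
manip.goto(W(-35,40,110),o); manip.movel(W(-35,25,30),max_speed=.1,max_force=8)
r=manip.movel(W(-35,-3,30),max_speed=.03,max_force=10)
print(r,rack(manip.get_eef_pos()),manip.get_contact_force().round(2))
manip.movel(W(-35,20,30),max_speed=.1); manip.movel(W(-35,30,110),max_speed=.15)
manip.goto(W(-140,0,120),ori(D2,12,-1))
b=viewer.camera("top")[165:295,280:480]
cv2.imwrite("pics/c4.png",cv2.resize(b,(800,520),interpolation=2)); print(manip.get_t())
E
```

```text
False [-34.7  -2.8  30.1] [1.67 3.84 1.47]
16.1417
```

View pics/c4.png

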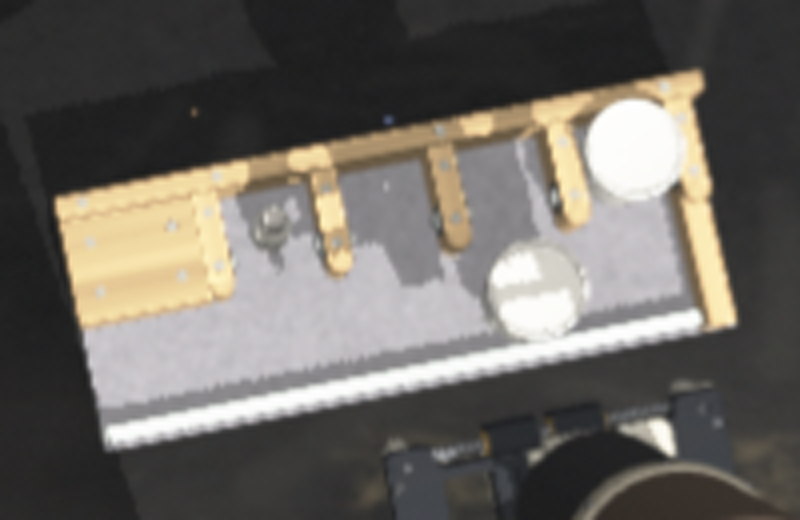

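The lid centre is now at about (537,291), i.e. y ≈ -40, in line with gap 3. Next I push it in, with the fingers behind it over the lip.

```bash
python3 - <<'E'
from h import *
t=px((537,291),[280,165]); print(least_squares(lambda q:(proj("top",w(p,[*q,.072]))-t)[0],[0,0]).x*1e3)
manip.goto(W(-100,-40,110),ori(D2,12,-1)); manip.movel(W(-98,-40,30),max_speed=.1,max_force=8)
for x,f in((-70,8),(-50,8),(-36,15),(-20,18),(-8,18),(7,20)):
    r=manip.movel(W(x,-40,30),max_speed=.04,max_force=f)
    print(x,r,manip.get_width(),rack(manip.get_eef_pos()),manip.get_contact_force().round(2),manip.get_t())
    if r: break
E
```

```text
[-38.97386593 -40.38332683]
-70 False 0.00048624479564807633 [-70.  -40.   29.9] [ 0.35 -0.36  0.19] 18.2833
-50 False -3.471724533712911e-05 [-49.8 -40.   30. ] [-0.12 -0.62  0.06] 18.9333
-36 False 0.00012096098666993242 [-36.9 -40.4  29.5] [-3.96 -2.36  2.05] 19.4333
-20 False 0.0006775173799353279 [-19.8 -39.9  29.9] [-1.63 -0.93 -1.24] 19.9833
-8 False 0.0003449269687813408 [ -6.8 -39.8  30.4] [-0.53 -0.33 -0.98] 20.4333
7 False 0.00028526906453586666 [  4.1 -40.4  28.9] [-8.13 -1.88  6.27] 20.9583
```

```bash
python3 - <<'E'
from h import *
manip.movel(W(-60,-40,32),max_speed=.1); manip.movel(W(-110,-40,110),max_speed=.15)
manip.goto(W(-200,-60,160),ori(D2,12,-1))
b=viewer.camera("top")[165:295,280:480];a=viewer.camera("scene")[150:280,270:470]
print(manip.get_t())
cv2.imwrite("pics/c5.png",np.vstack([cv2.resize(a,(450,292),interpolation=2),cv2.resize(b,(450,292),interpolation=2)]))
E
```

```text
23.1417
```

View pics/c5.png

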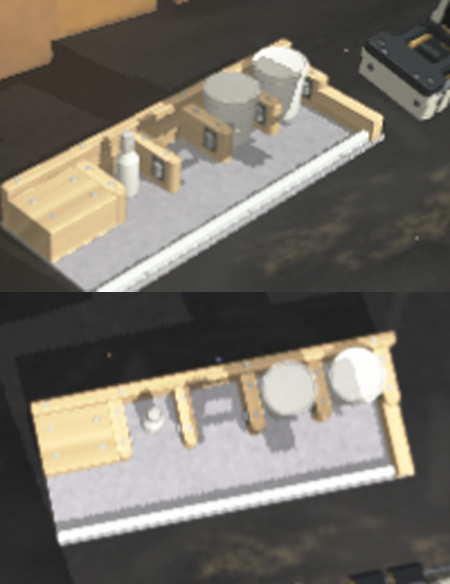

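The tub stands upright in gap 3 at (289,389). That puts it level with the stored tub at (357,376) along the rail's slope, so it is at the same depth and fully home. The bottle and the stored tub haven't moved.

```bash
python3 -c "
from bench import manip
print(manip.sign_off())"
```

```text
the job is handed in; nothing more can be done
None
```

The job is handed in after about 23 s of the 51 s allowed: the tub stands upright in the third gap, home against the back board by the last picture (level with the stored tub), and the stored tub and bottle look unmoved.

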